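Slide the loaded bottle carrier home into its restraint bay

TASK

Clear the bench for wiping down: slide the heavy two-bottle carrier across the bench into the steel restraint bay until its long wall is fully home against the bay's back rail and square to it. Push it with the fingertips low on its white tray, so that it slides flat on its feet and never rocks; do not grip or lift it, and keep off its handle and its bottles. Leave the wash bottle, the tip box and the timer where they stand.

Things in the scene. Friction and masses are not known exactly. Their poses are not given: they have to be found in the camera images.
- carrier: White bottle carrier, loose on the bench, with two full bottles: 2.2 kg in all, 9 to 18 N to slide it. Tray 200 mm along its x, 100 mm along its y, on black rubber feet 5 mm high under its corners. Origin: centre of its footprint, on the bench. It starts 16 to 24 cm out from its place in the bay along the bay's +y, up to 40 mm out of line along x and up to 0.25 rad askew to the bay.
- long_wall (a point): Middle of the flat upright outer face of the carrier's long wall that looks away from the bay, at carrier y = +50 mm, 25 mm above the bench; axes as the carrier's. The wall (the opposite one too) is 200 mm long, from 5 to 115 mm above the bench. Pushed here it slides; pushed along y higher than about 60 mm it may rock or tip. The load stands 250 mm tall: lean the gripper back from it by some 38 degrees.
- end_panel (a point): Point on the flat upright outer face of the carrier's end panel at carrier x = -100 mm (towards the robot), 25 mm above the bench; axes as the carrier's. Each end panel (the other at x = +100 mm) is 100 mm wide from 5 to 115 mm above the bench, then tapers to 44 mm wide at 250 mm.
- handle: Blue bar handle of the carrier, 20 mm thick, fixed along the carrier's x between the end panels, 232 mm above the bench. Origin: middle of the bar. Not to be touched.
- bottle1: Amber 500 ml bottle with blue cap, full (0.82 kg), loose in the carrier's +x pocket: 86 mm diameter, 176 mm tall, cap 45 mm wide; stands 11 mm above the bench on the tray floor. Origin: centre of its underside. Not to be touched.
- bottle2: The same kind of bottle, in the carrier's -x pocket. Origin: centre of its underside. Not to be touched.
- bay: Bay of stainless steel angle, 3 mm sheet 45 mm high, fixed to the bench, open to its +y side (the robot's left). Origin: on the bench, where the carrier's origin is when home, centred and square (18 mm play at each end). Side cheeks: inner faces at x = +/-118 mm, y from -50 to +18 mm, mouths flared outwards to x = +/-134 mm at y = +45 mm. Turned up to 0.2 rad from the world axes.
- back_rail (a point): Middle of the front face of the bay's back rail, the stop for the carrier's long wall: at bay y = -50 mm, 25 mm above the bench; axes as the bay's. The rail is 280 mm long along x and 45 mm high.
- wash_bottle: Blue wash bottle with red cap and spout, 74 mm diameter, 226 mm tall, loose; bystander behind the bay. Origin: centre of its underside.
- tip_box: Green pipette-tip box with a clear lid, 86 x 122 x 71 mm, loose; bystander behind the bay. Origin: centre of its underside.
- timer: White bench timer lying flat, 62 x 72 x 20 mm, loose; bystander to the left. Origin: centre of its underside.

How it is judged:
By the outcome, as a careful person would: the job done as asked, in the order asked, and still so for the second after the job is handed in, with the robot touching nothing.
It also fails if it takes over 48 s, if anything falls off the work surface, if the arm or the gripper's body presses on something with over 40 N, if the wrist force passes 120 N, or if a joint passes its speed limit or range.

ROBOT

A 6-joint arm with a two-finger parallel gripper is mounted at the origin on the work surface. World frame = base frame: x ahead of the robot, y to its left, z up, the work surface at z = 0. Lengths are in m, angles in rad, forces in N, time in s.
With the tool pointing down it reaches from about 0.2 to 0.875 m from the base axis. Payload 3.4 kg.
Tool frame: the origin (TCP) lies between the finger pads; the fingertips stand 25 mm ahead of it and the grasp point (between the pads) lies 6 mm ahead of it (r.nose_length is the z of the fingertips in the tool frame, in m); z points along the fingers, x is the direction in which the jaws open and shut, and the axes are right-handed (so a half turn about z gives the same grasp; the last joint's range is limited). The gripper opens to 94 mm and grips with 3 to 60 N. Pads are 16 mm wide; open, the fingers measure 119 mm over their backs; the gripper's body (75 mm by 177 mm) begins 78 mm behind the grasp point.
Start: joints at [1.208, 0.276, 1.505, -0, 1.361, -0.121], TCP at [0.138, 0.558, 0.23] pointing down, gripper open.
Joint ranges: [-2.89, 2.89], [-0.75, 2.08], [0.22, 2.7], [-1.18, 4.32], [0.11, 2.71], [-2.7, 2.7]. Speed limits (rad/s): [2.57, 2.57, 3.14, 3.14, 3.14, 3.14].

INTERFACE

Orientations are given as a unit quaternion [w, x, y, z].
In Python, from plant import r, gripper_to, inverse_kinematics, vision, models, telemetry gives the robot as it stands. Calls block until the motion is done:
- r.move_to(position, orientation): joint-space move of the TCP to a pose.
- r.move_l(position, rot=None, vel=0.15, guard=None): straight line of the TCP; rot=None keeps the orientation; vel is the mean speed in m/s. With guard (N) it stops when the force on the tool has changed by that much, and returns True; else False.
- r.movej(angles): joint-space move.
- gripper_to(opening, f_grip=None): finger opening in m; f_grip is the grip in N (None keeps the last); returns when the fingers have stopped.
- r.hold(seconds).
- inverse_kinematics(position, orientation): joint angles nearest the present ones, or None.
- vision.snapshot(name): name is "side" or "top" or "wrist"; returns the picture (400x640x3 uint8, red, green, blue); there is no depth.
- vision.get_calibration(name): a dict with "fx", "fy", "cx", "cy" (pixels), "position" and "orientation" of the camera in the world. Camera axes: x right, y down, z forward; pixel columns grow to the right and rows downward; lengths in m; the calibration is good to about 2 mm. A picture is of the moment at which its call begins: read the wrist's pose just before it. get_calibration takes no time and is no camera call; for the wrist camera it gives the pose at the moment of the call.
A pose or a line that the arm cannot do raises r.PlanningError and nothing moves.
- r.sign_off(): hands the job in, once; it reports no verdict.
Trained networks look in the newest picture that a camera, given by its name, has taken for a name from the list of things; names that differ only in an ending like _2 or _b are one class to them, and where a whole thing is asked for, a point or a joint stands for the part that bears it (a point fixed in the world has none). Each returns a list of dicts, best first, with "score" (0 to 1); they miss things now and then, are a little off and sometimes report something else, mostly with a low value. They report only what shows in the picture. A call takes as long as a camera call.
- models.boxes_of(thing, camera): "at" ([x, y, z] in m, in world coordinates, good to about 4 mm: the middle of the surface that is visible of it).
- models.regions_of(thing, camera): "pixels" (400x640 bool, what is visible of it).
- models.mark_of(thing, camera): "at" ([x, y, z] in m, in world coordinates, good to about 4 mm: a listed point, or the origin of a listed thing).
Readings, each from a call of its own:
- telemetry.current_t(): time.
- telemetry.current_joints(): joint angles.
- telemetry.current_dq(): joint speeds.
- telemetry.current_joint_efforts(): joint torques, N m.
- telemetry.current_ee_pos(): TCP position.
- telemetry.current_tool_rot(): TCP orientation.
- telemetry.current_wrist_force(): force on the tool from outside, world axes, zero at the start.
- telemetry.current_torque(): the same for the moment, N m.
- telemetry.current_opening(): finger opening in m.
Only numpy, scipy, OpenCV 4.12 (cv2) and the standard library are available. Lean on these libraries where they do the work, as an engineer would, in place of code of your own. Each camera call takes 0.05 s, during which the arm holds its last target. There are 200 camera calls.

## Working session

There is one attempt and no reset: what is moved stays moved. The work goes in short steps, each a Python script; the robot and the scene stay as the last script left them, time stands still between calls to the robot, and variables do not carry over. Pictures are saved under pics/ and viewed, about 8 in all and at most 12, crops included, and the job is handed in when it is done.

```bash
ls; mkdir -p pics
cat > see.py <<'E'
from plant import r, gripper_to, inverse_kinematics, vision, models, telemetry
import numpy as np, cv2
def pic(cam,name):
    im=vision.snapshot(cam); cv2.imwrite(f'pics/{name}.png',im[:,:,::-1]); return im
E
python3 - <<'E'
from see import *
np.set_printoptions(precision=4,suppress=True)
for c in ['top','side']:
    pic(c,c+'0'); k=vision.get_calibration(c); print(c,k)
    for t in ['carrier','long_wall','end_panel','handle','bottle1','bottle2','bay','back_rail','wash_bottle','tip_box','timer']:
        print(c,t,[(np.round(d['at'],4),round(d['score'],2)) for d in models.mark_of(t,c)[:2]])
print(telemetry.current_t())
a=cv2.imread('pics/top0.png');
E
```

```text
pics
top {'fx': 382.6455103157952, 'fy': 382.6455103157952, 'cx': 312.65214785992003, 'cy': 197.3706565115329, 'position': array([ 0.3662, -0.0218,  1.3018]), 'orientation': array([-0.0547,  0.715 , -0.6959,  0.0379])}
top carrier [(array([ 0.5973,  0.041 , -0.0032]), 0.94)]
top long_wall [(array([0.5959, 0.0917, 0.0258]), 0.83)]
top end_panel [(array([0.4957, 0.0434, 0.0285]), 0.93)]
top handle [(array([0.6018, 0.0449, 0.2302]), 0.84), (array([ 0.5991,  0.0436, -0.001 ]), 0.56)]
top bottle1 [(array([0.6435, 0.0399, 0.0087]), 0.89), (array([0.547 , 0.0405, 0.0093]), 0.81)]
top bottle2 [(array([0.6435, 0.0399, 0.0087]), 0.89), (array([0.547 , 0.0405, 0.0093]), 0.81)]
top bay []
top back_rail [(array([ 0.5774, -0.1817,  0.024 ]), 0.65)]
top wash_bottle [(array([ 0.4094, -0.4274, -0.0017]), 0.93)]
top tip_box [(array([ 0.5866, -0.4501, -0.0004]), 0.89), (array([ 0.6688,  0.4308, -0.    ]), 0.7)]
top timer [(array([0.672 , 0.4317, 0.0017]), 0.74)]
side {'fx': 445.4185795487839, 'fy': 445.4185795487839, 'cx': 318.013178311633, 'cy': 203.02712982629308, 'position': array([ 0.3502, -0.8364,  1.0641]), 'orientation': array([-0.3594,  0.9282, -0.0913,  0.0316])}
side carrier [(array([0.5994, 0.043 , 0.0003]), 0.56)]
side long_wall [(array([0.6009, 0.0937, 0.0276]), 0.96)]
side end_panel [(array([0.498 , 0.0393, 0.0257]), 0.9)]
side handle [(array([0.596 , 0.0427, 0.2331]), 0.9)]
side bottle1 [(array([0.6465, 0.0431, 0.0107]), 0.92), (array([0.5465, 0.0433, 0.0138]), 0.84)]
side bottle2 [(array([0.6465, 0.0431, 0.0107]), 0.92), (array([0.5465, 0.0433, 0.0138]), 0.84)]
side bay [(array([ 0.5841, -0.1349,  0.0006]), 0.71)]
side back_rail [(array([ 0.5724, -0.1841,  0.0276]), 0.96)]
side wash_bottle [(array([ 0.412 , -0.4262, -0.    ]), 0.75)]
side tip_box [(array([ 0.5875, -0.4454, -0.0003]), 0.86)]
side timer [(array([ 0.6694,  0.4318, -0.0006]), 0.64)]
1.2
```

View pics/top0.png

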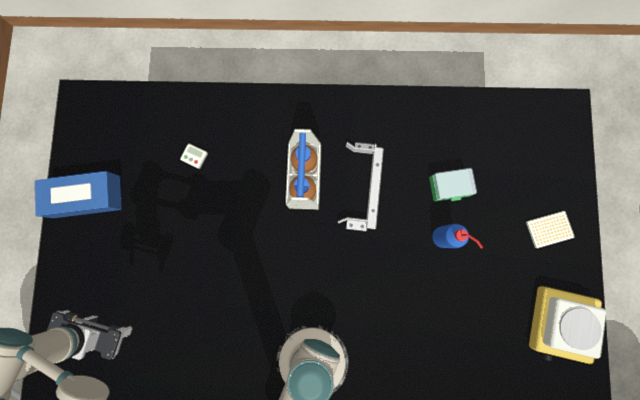

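View pics/side0.png

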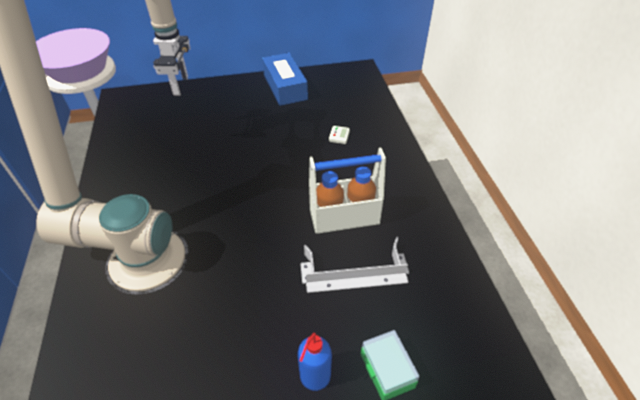

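The top view shows the carrier at about (304,170), nearly square to the world. The bay rail runs from about (380,148) to (372,229), with its mouth facing the carrier. The bystanders are well clear. Next I'll fit the yaws from the masks.

```bash
cat >> see.py <<'E'
from scipy.spatial.transform import Rotation as R
def rot(q): return R.from_quat([q[1],q[2],q[3],q[0]])
def proj(uv,cam,z):
    k=vision.get_calibration(cam); uv=np.atleast_2d(uv).astype(float)
    d=np.c_[(uv[:,0]-k['cx'])/k['fx'],(uv[:,1]-k['cy'])/k['fy'],np.ones(len(uv))]
    d=rot(k['orientation']).apply(d); p=np.array(k['position'])
    return p+d*((z-p[2])/d[:,2])[:,None]
def pix(P,cam):
    k=vision.get_calibration(cam); c=rot(k['orientation']).inv().apply(np.atleast_2d(P)-k['position'])
    return np.c_[k['fx']*c[:,0]/c[:,2]+k['cx'],k['fy']*c[:,1]/c[:,2]+k['cy']]
def fit(P):  # y=a+b x robust -> (yaw, y at mean x, mean x)
    l=cv2.fitLine(P[:,:2].astype(np.float32),cv2.DIST_HUBER,0,1e-4,1e-4).ravel()
    if l[0]<0:l[:2]*=-1
    return round(float(np.arctan2(l[1],l[0])),3),np.round(l[2:],4)
def tool(yaw,lean=np.radians(38),flip=1):
    # x along wall, z down and toward -y(carrier)
    ex=np.array([np.cos(yaw),np.sin(yaw),0]); ey=np.array([-np.sin(yaw),np.cos(yaw),0])
    z=-np.sin(lean)*ey-np.cos(lean)*np.array([0,0,1]); x=flip*ex
    M=np.c_[x,np.cross(z,x),z]; q=R.from_matrix(M).as_quat(); return np.array([q[3],q[0],q[1],q[2]]),z
E
python3 - <<'E'
from see import *
im=pic('top','t1')
m=models.regions_of('bay','top'); print([ (d['score'],d['pixels'].sum()) for d in m])
def rows(M,r0,r1,side):
    o=[]
    for v in range(r0,r1):
        u=np.where(M[v])[0]
        if len(u): o.append([u[-1]+.5 if side>0 else u[0]-.5,v])
    return np.array(o)
if m:
    M=m[0]['pixels']
    print('bay flange out',fit(proj(rows(M,158,215,1),'top',.002)))
    print('bay front',fit(proj(rows(M,158,215,-1),'top',.0)))
g=models.regions_of('carrier','top'); M=g[0]['pixels']; 
print('car left z115',fit(proj(rows(M,140,205,-1),'top',.115)),'right(bottom)',fit(proj(rows(M,155,200,1),'top',.115)))
h=models.regions_of('handle','top'); M=h[0]['pixels']; v,u=np.where(M); print('handle',fit(proj(np.c_[u,v],'top',.242)))
# side: bay top edge
im=pic('side','s1')
m=models.regions_of('bay','side')
if m:
    M=m[0]['pixels']; o=[[u,np.where(M[:,u])[0][-1]+.5] for u in range(312,402) if M[:,u].any()]
    print('side flange outer',fit(proj(o,'side',.002)))
m=models.regions_of('carrier','side')
if m:
    M=m[0]['pixels']; o=[[u,np.where(M[:,u])[0][-1]+.5] for u in range(325,375) if M[:,u].any()]
    print('side carrier bottom -y wall',fit(proj(o,'side',.005)))
for c in ['top','side']:
  print(models.mark_of('back_rail',c)[:1],models.mark_of('bay',c)[:1])
s=cv2.resize(cv2.imread('pics/t1.png')[110:250,270:410],None,fx=4,fy=4,interpolation=cv2.INTER_CUBIC)
cv2.imwrite('pics/t1c.png',s)
for f in (1,-1):
    q,z=tool(0,flip=f); print(f,inverse_kinematics([0.6,0.15,0.06],q))
E
```

```text
[(0.64, np.int64(1232))]
bay flange out (-0.083, array([ 0.5826, -0.215 ], dtype=float32))
bay front (-0.088, array([ 0.5821, -0.1813], dtype=float32))
car left z115 (-0.009, array([0.6142, 0.0923], dtype=float32)) right(bottom) (-0.034, array([ 0.5977, -0.0114], dtype=float32))
handle (-0.012, array([0.5997, 0.0416], dtype=float32))
side flange outer (-0.09, array([ 0.5876, -0.2178], dtype=float32))
side carrier bottom -y wall (-0.013, array([ 0.6106, -0.0111], dtype=float32))
[{'at': [0.5787, -0.1854, 0.0274], 'score': 0.8}] [{'at': [0.4128, -0.43, -0.0008], 'score': 0.35}]
[{'at': [0.5751, -0.1837, 0.0248], 'score': 0.88}] [{'at': [0.586, -0.1311, -0.0022], 'score': 0.88}]
1 [ 0.46025784  0.66404605  1.49779911 -0.59974029  1.35714221  0.70554681]
-1 [ 0.46025784  0.66404605  1.49779911 -0.59974029  1.35714221 -2.43604584]
```

View pics/t1c.png

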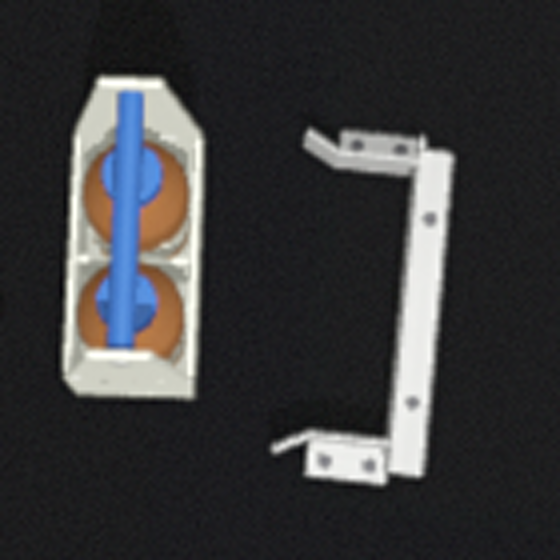

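The crop agrees: bay yaw about -0.087 and carrier yaw about -0.012, with almost no lateral offset. I'll approach with the jaws open along the wall, so that two fingertips push.

```bash
cat >> see.py <<'E'
BAY=np.array([0.582,-0.1335]); BY=-0.087
CAR=np.array([0.598,0.042]); CY=-0.012
def tcp(c,yaw,gap,zt=0.020,dx=0.0):
    "TCP pose for carrier pose c,yaw: fingertip centre gap off the long wall"
    q,z=tool(yaw); ex=np.array([np.cos(yaw),np.sin(yaw)]); ey=np.array([-ex[1],ex[0]])
    t=np.r_[c+dx*ex+(0.05+gap)*ey,zt]; return t-r.nose_length*z,q
E
python3 - <<'E'
from see import *
gripper_to(0.094)
p,q=tcp(CAR,CY,0.09,0.20); r.move_to(p,q)
p,q=tcp(CAR,CY,0.04); r.move_l(p,q,vel=.15)
print(telemetry.current_t(),telemetry.current_wrist_force(),telemetry.current_ee_pos()-p)
p,q=tcp(CAR,CY,-0.004); print(r.move_l(p,q,vel=.03,guard=4))
print(telemetry.current_ee_pos()-tcp(CAR,CY,0)[0],telemetry.current_wrist_force(),telemetry.current_torque(),telemetry.current_t())
a=pic('top','c1');b=pic('side','c1s')
x=np.vstack([cv2.resize(b[130:260,230:430],(800,520))])
cv2.imwrite('pics/c1c.png',x[:,:,::-1])
E
```

```text
5.475 [-0.13073396 -0.17485061 -0.07510696] [0.00059318 0.00042016 0.00082817]
True
[ 0.00015267  0.00725181 -0.00046281] [-0.21992654  1.93439637  1.44303132] [ 0.35593256 -0.00251502  0.14414842] 6.5167
```

View pics/c1c.png

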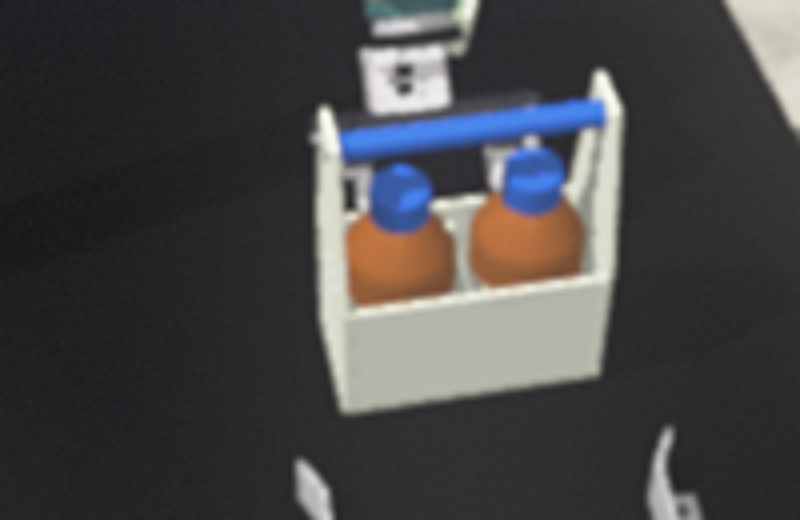

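Both fingers are behind the long wall and low, with the gripper body clear of the bottles. Contact came where predicted. I'll push and turn to just short of the mouth, then check.

```bash
cat >> see.py <<'E'
EY=np.array([-np.sin(BY),np.cos(BY)])
def check(tag):
    for c in ['top','side']:
        pic(c,tag+c)
        print(c,[(t,np.round(d[0]['at'],4)) for t in ['carrier','long_wall','end_panel','handle','back_rail','bay'] if (d:=models.mark_of(t,c))])
        h=models.regions_of('handle',c)
        if h: v,u=np.where(h[0]['pixels']); print(c,'handle yaw',fit(proj(np.c_[u,v],c,.24)))
        if c=='side':
            m=models.regions_of('carrier',c)
            M=m[0]['pixels']; us=np.where(M.any(0))[0]; o=[[u,np.where(M[:,u])[0][-1]+.5] for u in range(us[0]+25,us[-1]-12)]
            print('-y wall foot',fit(proj(o,'side',.005)))
    print(telemetry.current_t(),telemetry.current_wrist_force(),telemetry.current_torque())
E
python3 - <<'E'
from see import *
C1=BAY+0.105*EY
p,q=tcp(C1,BY,.0065); print(r.move_l(p,q,vel=.04,guard=60))
print(telemetry.current_ee_pos()-p)
check('p1')
E
```

```text
False
[ 0.00262769  0.00502229 -0.00068173]
top [('carrier', array([ 0.5932, -0.0206, -0.0025])), ('long_wall', array([0.5966, 0.0288, 0.025 ])), ('end_panel', array([ 0.4923, -0.0161,  0.0263])), ('handle', array([ 0.5962, -0.0248,  0.2327])), ('back_rail', array([ 0.5784, -0.184 ,  0.0275]))]
top handle yaw (-0.082, array([ 0.5943, -0.024 ], dtype=float32))
side [('carrier', array([ 0.5918, -0.0243,  0.0012])), ('long_wall', array([0.5948, 0.0279, 0.0246])), ('end_panel', array([ 0.4955, -0.0217,  0.0259])), ('handle', array([ 0.5943, -0.023 ,  0.2351])), ('back_rail', array([ 0.5743, -0.1839,  0.0257])), ('bay', array([ 0.5799, -0.1311, -0.0021]))]
side handle yaw (-0.074, array([ 0.5931, -0.034 ], dtype=float32))
-y wall foot (-0.074, array([ 0.6136, -0.0767], dtype=float32))
9.4083 [ 2.21417668 16.82389545  4.36129146] [ 2.01996405 -0.07126612  0.30760433]
```

The carrier is tracking: about 1.5 mm off-centre in bay x, yaw about -0.078 against the bay's -0.087. I'll push on into the bay, with a guarded finish.

Run:
```python
from see import *
p,q=tcp(BAY+0.02*EY,BY,.0065); print(r.move_l(p,q,vel=.05,guard=45))
print(telemetry.current_ee_pos()-p,telemetry.current_wrist_force())
for y in np.arange(.012,-.026,-.004):
    p,q=tcp(BAY+y*EY,BY,.0065); g=r.move_l(p,q,vel=.02,guard=30)
    f=np.array(telemetry.current_wrist_force()); e=np.array(telemetry.current_ee_pos())
    pos=(e-tcp(BAY,BY,.0065)[0])[:2]@EY
    print(round(y,3),g,'tip bay-y',round(pos,4),f.round(1),np.array(telemetry.current_torque()).round(2))
    if g or f[1]>35: break
check('p2')
s=cv2.resize(cv2.imread('pics/p2top.png')[110:250,290:430],None,fx=4,fy=4,interpolation=cv2.INTER_CUBIC)
cv2.imwrite('pics/p2c.png',s)
```

```text
False
[ 0.00222789  0.00448769 -0.00071002] [ 1.76083154 15.97142912  5.06449304]
0.012 False tip bay-y 0.0164 [ 2.  15.   5.3] [ 1.86 -0.06  0.01]
0.008 False tip bay-y 0.0124 [ 1.8 15.8  4.2] [1.91 0.01 0.11]
0.004 False tip bay-y 0.0083 [ 2.2 14.9  3.7] [ 1.91 -0.05  0.13]
0.0 False tip bay-y 0.0043 [ 3.2 15.4  4.7] [ 1.9  -0.04  0.1 ]
-0.004 False tip bay-y 0.0017 [ 1.6 20.1  7.4] [ 2.36  0.14 -0.08]
-0.008 False tip bay-y 0.0012 [ 0.1 33.4 13.8] [ 3.51  0.77 -0.51]
-0.012 False tip bay-y 0.0008 [-2.3 45.9 20.2] [ 4.88  1.   -0.81]
top [('carrier', array([ 5.847e-01, -1.279e-01,  1.000e-04])), ('long_wall', array([ 0.5862, -0.0787,  0.0255])), ('end_panel', array([ 0.4798, -0.1238,  0.028 ])), ('handle', array([ 0.5877, -0.1327,  0.2339])), ('back_rail', array([ 0.5749, -0.183 ,  0.0233])), ('bay', array([ 0.5361, -0.125 ,  0.0098]))]
top handle yaw (-0.09, array([ 0.5802, -0.13  ], dtype=float32))
side [('carrier', array([ 5.841e-01, -1.317e-01, -5.000e-04])), ('long_wall', array([ 0.5899, -0.0824,  0.0246])), ('end_panel', array([ 0.4824, -0.1252,  0.0259])), ('handle', array([ 0.5863, -0.1319,  0.2346])), ('back_rail', array([ 0.5754, -0.1841,  0.025 ])), ('bay', array([ 5.849e-01, -1.317e-01, -3.000e-04]))]
side handle yaw (-0.081, array([ 0.584 , -0.1405], dtype=float32))
-y wall foot (-0.066, array([ 0.6155, -0.162 ], dtype=float32))
14.7583 [-1.09029418 45.38943821 20.28137785] [ 4.83488864  1.03145301 -0.75857604]
```

View pics/p2c.png

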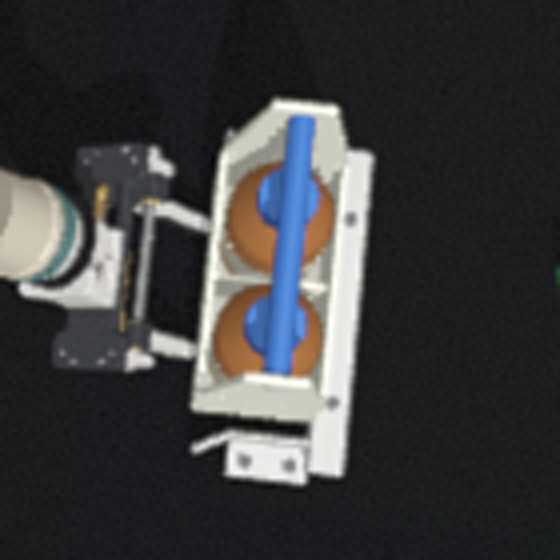

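The carrier sits at the rail: the force rose sharply with the tip stopped. The -0.76 N·m wrist moment suggests one end may have touched first. I'll press each end separately to make sure it is square.

Run:
```python
from see import *
c0=BAY.copy()
p,q=tcp(c0,BY,.022); r.move_l(p,q,vel=.06)
for s in (1,-1,1):
    y=BY-s*.06; ex=np.array([np.cos(BY),np.sin(BY)])
    def at(g):
        "tip centre at bay x=s*25mm, gap g off wall, gripper turned so outer finger leads"
        qq,z=tool(y); t=np.r_[c0+s*.025*ex+(.05+g)*EY,.020]; return t-r.nose_length*z,qq
    p,q=at(.022); r.move_l(p,q,vel=.08)
    p,q=at(.0); 
    for f in (7,24):
        g=r.move_l(p if f<10 else at(-.012)[0],q,vel=.015 if f<10 else .02,guard=f)
        e=np.array(telemetry.current_ee_pos())
        print(s,f,g,'gap',round(float((e-at(0)[0])[:2]@EY),4),np.array(telemetry.current_wrist_force()).round(1))
    p,q=at(.022); r.move_l(p,q,vel=.06)
print(telemetry.current_t())
```

```text
1 7 True gap 0.012 [0.2 2.9 2. ]
1 24 True gap 0.0115 [0.3 4.5 2.1]
-1 7 True gap 0.0119 [0.5 2.6 1.5]
-1 24 True gap 0.0113 [-0.3  5.4  3.6]
1 7 True gap 0.012 [0.3 2.8 2.9]
1 24 True gap 0.0115 [0.7 4.2 2.9]
22.5333
```

Contact positions at the two ends agree to 0.1 mm, and pressing them moved nothing, so both ends are home. I'll retreat and check.

Run:
```python
from see import *
p,q=tcp(BAY,BY,.07); r.move_l(p,q,vel=.12)
p,q=tcp(BAY,BY,.17,.22); r.move_l(p,q,vel=.2)
check('p3')
print([(t,np.round(models.mark_of(t,'side')[0]['at'],3)) for t in ['wash_bottle','tip_box','timer','bottle1'] if models.mark_of(t,'side')])
A=[cv2.resize(cv2.imread(f)[y:y+130,x:x+130],(400,400),interpolation=cv2.INTER_CUBIC) for f,x,y in (('pics/p3top.png',290,120),('pics/p3side.png',290,170))]
cv2.imwrite('pics/p3c.png',np.hstack(A))
```

```text
top [('carrier', array([ 0.5839, -0.129 , -0.0022])), ('long_wall', array([ 0.586 , -0.0805,  0.0264])), ('end_panel', array([ 6.741e-01,  4.307e-01, -2.000e-04])), ('handle', array([ 0.5863, -0.1284,  0.2317])), ('back_rail', array([ 0.5774, -0.184 ,  0.0248])), ('bay', array([ 0.6316, -0.1369,  0.0097]))]
top handle yaw (-0.091, array([ 0.5882, -0.1316], dtype=float32))
side [('carrier', array([ 5.863e-01, -1.312e-01,  1.000e-04])), ('long_wall', array([ 0.5901, -0.0818,  0.0257])), ('end_panel', array([ 0.4863, -0.1243,  0.0263])), ('handle', array([ 0.5851, -0.132 ,  0.2328])), ('back_rail', array([ 0.573 , -0.1875,  0.027 ])), ('bay', array([ 0.4154, -0.4271, -0.0028]))]
side handle yaw (-0.091, array([ 0.5841, -0.1408], dtype=float32))
-y wall foot (-0.103, array([ 0.6102, -0.1573], dtype=float32))
25.2583 [ 0.22897942 -0.92865065 -0.00913169] [ 0.24989478  0.0097555  -0.02133568]
[('tip_box', array([ 0.588, -0.446,  0.002])), ('timer', array([ 0.67 ,  0.431, -0.002])), ('bottle1', array([ 0.534, -0.125,  0.015]))]
```

View pics/p3c.png

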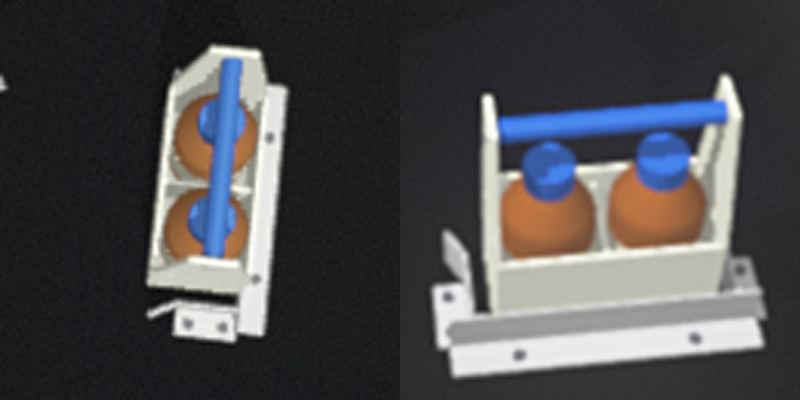

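The picture shows the carrier's wall along the rail, parallel to it and between the cheeks. The robot is clear.

```bash
python3 -c "
from plant import r
r.hold(.3); print(r.sign_off())"
```

```text
the job is handed in; nothing more can be done
None
```

I slid the carrier into the bay and handed the job in at about 25.6 s of the 48 s. It sits against the back rail and square to it as far as my checks show. I pushed with two open fingertips about 25 mm above the bench, with the gripper leaned back 38°. I turned the carrier to the bay's angle on the way in.

- **Home against the rail:** at the rail the push force rose from 15 N to 46 N while the carrier stopped moving. I then pressed each end of the wall separately. Both contacts lay within 0.1 mm of each other on the bay's line, and a repeat press matched.
- **Square:** the handle angle reads -0.091 rad in both cameras, against about -0.087 rad for the bay. The foot-line fit in the side view gave -0.103 rad. I treated that fit as the noisier measure, because the rail hides part of that edge.
- **Position:** the carrier's origin reads about (0.585, -0.130) m against the bay's (0.582, -0.1335) m. That is within the networks' error of about 4 mm.
- **Network errors:** in the last check the top-view end panel and the bay in both views were reported in the wrong place, so I ignored them.
- **Bystanders:** the tip box and timer had not moved. The wash bottle was not reported under its own name in the last check. The arm never went near it.

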